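Pack the finished hand stamps into the caddy

TASK

Pack the three finished hand stamps, the ones with wooden handles, into the caddy: each upright and flat on the floor of the recess that has the outline of its base (square, round or oblong). Lower them in gently rather than dropping them, and leave the two unfinished stamps with bare steel studs and the jar standing where they are.

Things in the scene. Friction and masses are not known exactly. Their poses are not given: they have to be found in the camera images.
- stamp_square: Finished hand stamp, loose, standing upright, 105 to 210 g: a 34 x 34 mm square brass base 14 mm thick, with an upright cylindrical dark wooden handle 22 mm in diameter rising from the middle of the base to 58 mm above its underside. Origin: centre of the underside; z up along the handle. It may stand at any yaw.
- stamp_round: Finished hand stamp, loose, standing upright, 105 to 210 g: a 40 mm diameter round brass base 14 mm thick, with an upright cylindrical dark wooden handle 22 mm in diameter rising from the middle of the base to 58 mm above its underside. Origin: centre of the underside; z up along the handle. It may stand at any yaw.
- stamp_oblong: Finished hand stamp, loose, standing upright, 105 to 210 g: a 24 mm (its x) by 50 mm (its y) oblong brass base 14 mm thick, with an upright cylindrical dark wooden handle 22 mm in diameter rising from the middle of the base to 58 mm above its underside. Origin: centre of the underside; z up along the handle. It may stand at any yaw.
- unfinished_square: Unfinished hand stamp, loose, standing upright: the same 34 x 34 mm square brass base, 14 mm thick, as the finished one, but with only a bare 8 mm steel stud in place of the wooden handle, up to 44 mm. Origin: centre of the underside; z up. Does not belong in the caddy.
- unfinished_round: Unfinished hand stamp, loose, standing upright: the same 40 mm diameter round brass base, 14 mm thick, as the finished one, but with only a bare 8 mm steel stud in place of the wooden handle, up to 44 mm. Origin: centre of the underside; z up. Does not belong in the caddy.
- caddy: Dark wooden caddy, fixed to the bench: an open tray 244 mm (its x) by 92 mm (its y), 30 mm high, walls and floor 5 mm thick. Origin: centre of the underside. It holds the three inserts side by side along its x, 78 mm between centres, in an order that differs from start to start.
- insert_square: Mid-brown wooden insert, fixed in the caddy: 76 x 80 x 18 mm block with one 50 x 50 mm square recess in the middle of its top, 12 mm deep with a dark grey floor. Origin: centre of the block's underside, 5 mm above the bench; the recess floor is 6 mm above the origin, the insert's top 18 mm and the caddy's rim 25 mm above it. z up, x and y along the caddy's x and y.
- insert_round: Mid-brown wooden insert, fixed in the caddy: 76 x 80 x 18 mm block with one 56 mm diameter round recess in the middle of its top, 12 mm deep with a dark grey floor. Origin: centre of the block's underside, 5 mm above the bench; the recess floor is 6 mm above the origin, the insert's top 18 mm and the caddy's rim 25 mm above it. z up, x and y along the caddy's x and y.
- insert_oblong: Mid-brown wooden insert, fixed in the caddy: 76 x 80 x 18 mm block with one 40 mm (its x) by 66 mm (its y) oblong recess in the middle of its top, 12 mm deep with a dark grey floor. Origin: centre of the block's underside, 5 mm above the bench; the recess floor is 6 mm above the origin, the insert's top 18 mm and the caddy's rim 25 mm above it. z up, x and y along the caddy's x and y.
- jar: Small closed white jar with a black lid, 52 mm in diameter and 75 mm high, loose, a bystander. Origin: centre of the underside.
Mind the look-alikes: they are no part of the job. What is shaped like the stamp_oblong but green or red is not meant.

How it is judged (in metres and radians):
At the end, for the whole second after the job is handed in: Each finished stamp rests in the recess of its own outline: centre within 14 mm of the insert's centre, underside on the recess floor (within 3 mm), upright within 0.1 rad, released and at rest; the unfinished stamps and the jar are upright and within 20 mm of where they began (horizontal distance between stamp_square and insert_square below 0.014 m and z of stamp_square in the frame of insert_square between 0.003 and 0.009 m and angle between each of stamp_square, stamp_round, stamp_oblong, unfinished_square, unfinished_round, jar's own z axis and vertical below 0.1 rad and linear speed of each of stamp_square, stamp_round, stamp_oblong below 0.02 m/s and angular speed of each of stamp_square, stamp_round, stamp_oblong below 0.2 rad/s and horizontal distance between stamp_round and insert_round below 0.014 m and z of stamp_round in the frame of insert_round between 0.003 and 0.009 m and horizontal distance between stamp_oblong and insert_oblong below 0.014 m and z of stamp_oblong in the frame of insert_oblong between 0.003 and 0.009 m and distance of each of unfinished_square, unfinished_round, jar from where it was at the start of the episode below 0.02 m); the robot touches nothing.
It fails at once if the square finished stamp is dropped into a recess from more than about 25 mm (((horizontal distance between stamp_square and insert_square below 0.03 m and z of stamp_square in the frame of insert_square below 0.018 m) or (horizontal distance between stamp_square and insert_round below 0.03 m and z of stamp_square in the frame of insert_round below 0.018 m) or (horizontal distance between stamp_square and insert_oblong below 0.03 m and z of stamp_square in the frame of insert_oblong below 0.018 m)) and linear speed of stamp_square above 0.7 m/s).
It fails at once if the round finished stamp is dropped into a recess from more than about 25 mm (((horizontal distance between stamp_round and insert_square below 0.03 m and z of stamp_round in the frame of insert_square below 0.018 m) or (horizontal distance between stamp_round and insert_round below 0.03 m and z of stamp_round in the frame of insert_round below 0.018 m) or (horizontal distance between stamp_round and insert_oblong below 0.03 m and z of stamp_round in the frame of insert_oblong below 0.018 m)) and linear speed of stamp_round above 0.7 m/s).
It fails at once if the oblong finished stamp is dropped into a recess from more than about 25 mm (((horizontal distance between stamp_oblong and insert_square below 0.03 m and z of stamp_oblong in the frame of insert_square below 0.018 m) or (horizontal distance between stamp_oblong and insert_round below 0.03 m and z of stamp_oblong in the frame of insert_round below 0.018 m) or (horizontal distance between stamp_oblong and insert_oblong below 0.03 m and z of stamp_oblong in the frame of insert_oblong below 0.018 m)) and linear speed of stamp_oblong above 0.7 m/s).
It fails at once if an unfinished stamp is shifted by more than 20 mm or tipped (distance of any of unfinished_square, unfinished_round from where it was at the start of the episode above 0.02 m or angle between any of unfinished_square, unfinished_round's own z axis and vertical above 0.5 rad).
It fails at once if the jar is shifted by more than 20 mm or tipped (distance of jar from where it was at the start of the episode above 0.02 m or angle between jar's own z axis and vertical above 0.5 rad).
It also fails if it takes over 83 s, if anything falls off the work surface, if the arm or the gripper's body presses on something with over 40 N, if the wrist force passes 120 N, or if a joint passes its speed limit or range.

ROBOT

A 6-joint arm with a two-finger parallel gripper is mounted at the origin on the work surface. World frame = base frame: x ahead of the robot, y to its left, z up, the work surface at z = 0. Lengths are in mm, angles in rad, forces in N, time in s.
With the tool pointing down it reaches from about 325 to 850 mm from the base axis. Payload 4.4 kg.
Tool frame: the origin (TCP) lies midway between the tips of the shut fingers; the grasp point (between the pads) lies 19 mm behind it; y points along the fingers, x is the direction in which the jaws open and shut, and the axes are right-handed (so a half turn about y gives the same grasp; the last joint's range is limited). The gripper opens to 94 mm and grips with 3 to 60 N. Pads are 16 mm wide; open, the fingers measure 119 mm over their backs; the gripper's body (75 mm by 177 mm) begins 78 mm behind the grasp point.
Start: joints at [1.097, 0.207, 1.542, -0, 1.393, -0.15], TCP at [182.958, 545.118, 205.447] pointing down, gripper open.
Joint ranges: [-2.73, 2.73], [-0.86, 2.22], [0.23, 2.46], [-1.11, 4.25], [0.08, 2.63], [-2.82, 2.82]. Speed limits (rad/s): [2.79, 2.79, 3.14, 3.14, 3.14, 3.14].

INTERFACE

Orientations are given as a unit quaternion [x, y, z, w].
In Python, from plant import bot, optics, order, spotter gives the robot as it stands.
- The arm moves only by the tool arm_command, never from a script. Its argument "increments" is text: rows parted by semicolons, each of 7 numbers parted by spaces: the closure in counts, from 0 (fully open) to 255 (shut), then the shift along the tool's x, y, z in cm, then the turn, a rotation vector about the tool's x, y, z in rad. A call has 1 to 8 rows; each row shifts and turns the pose as measured when the row begins, along the tool's axes as they then stand; what a row does not reach is not made up. A row lasts 1/8 s, in which the tool goes at most 62.5 mm and 10.7 degrees, less where a joint would pass 70% of its speed; a pose out of reach is approached as far as the arm can. A call is refused whole if a number of a shift passes 6.25 or a number of a turn 0.188, either way. A call with a gripper value outside its range is refused whole. The fingers move at their own pace and stop on an object; "newtons" is the grip in N (left out, the last holds). Time passes only in rows, so rows that do not move let the fingers close. It gives the time, the measured TCP pose, the force and the opening at its end, in the units of the state.
- bot.read_state(): the state, without advancing time (a new reading comes with each control period).
- optics.read_camera(name): name is "side" or "top" or "wrist"; returns the picture (384x512x3 uint8, red, green, blue); there is no depth.
- optics.camera_params(name): a dict with "mtx" (3x3 intrinsics, pixels), "rvec" (rotation vector, rad) and "tvec" (3), from world to camera coordinates, as OpenCV has them. Camera axes: x right, y down, z forward; pixel columns grow to the right and rows downward; lengths in mm; the calibration is good to about 2 mm. A picture is of the moment at which its call begins: read the wrist's pose just before it. camera_params takes no time and is no camera call; for the wrist camera it gives the pose at the moment of the call.
- order.close_job(): hands the job in, once; it reports no verdict.
Trained networks look in the newest picture that a camera, given by its name, has taken for a name from the list of things; names that differ only in an ending like _2 or _b are one class to them, and where a whole thing is asked for, a point or a joint stands for the part that bears it (a point fixed in the world has none). Each returns a list of dicts, best first, with "score" (0 to 1); they miss things now and then, are a little off and sometimes report something else, mostly with a low value. They report only what shows in the picture. A call takes as long as a camera call. They do not tell look-alikes from the thing itself.
- spotter.trace(camera, thing): "region" (384x512 bool, what is visible of it) and "extent" ([left, top, right, bottom] in pixels, round what is visible of it).
The state is a dict: "t": time; "qpos": joint angles; "joint_velocities": joint speeds; "tau": joint torques, N m; "position": TCP position; "tcp_rot": TCP orientation; "ft_force": force on the tool from outside, world axes, zero at the start; "wrist_torque": the same for the moment, N m; "grip_width": finger opening in mm.
Only numpy, scipy, OpenCV 4.12 (cv2) and the standard library are available. Lean on these libraries where they do the work, as an engineer would, in place of code of your own. Each camera call takes 0.05 s, during which the arm holds its last target.

## Working session

There is one attempt and no reset: what is moved stays moved. The work goes in short steps, Python scripts to look and compute and a tool call to move; the robot and the scene stay as the last step left them, time stands still between calls to the robot, and variables do not carry over. Pictures are saved under pics/ and viewed, and the job is handed in when it is done.

Besides the shell and the picture viewer there is one more tool, called after ">>>" as name(argument=value, ...) on one line, values as JSON. arm_command: Moves the arm, as the interface text tells. Its arguments: {"type":"object","properties":{"increments":{"type":"string"},"newtons":{"type":"number"}},"required":["increments"]}

```bash
mkdir -p pics; ls; python3 - <<'E'
from plant import bot, optics, order, spotter
import cv2
for n in ["top","side"]:
    im=optics.read_camera(n); cv2.imwrite(f"pics/{n}0.png",im[:,:,::-1])
    p=optics.camera_params(n); print(n,p)
print(bot.read_state())
E
```

```text
pics
top {'mtx': array([[452.6403299 ,   0.        , 248.53636319],
       [  0.        , 452.6403299 , 189.44523704],
       [  0.        ,   0.        ,   1.        ]]), 'rvec': array([ 2.15701133, -2.19926852,  0.05891763]), 'tvec': array([-49.04622955, 533.89492258, 926.86189069])}
side {'mtx': array([[392.13258567,   0.        , 247.86885423],
       [  0.        , 392.13258567, 187.08009398],
       [  0.        ,   0.        ,   1.        ]]), 'rvec': array([ 0.78769741, -2.62592395,  1.0038609 ]), 'tvec': array([401.67024825, 287.86645544, 706.5610808 ])}
{'t': 0.1, 'qpos': array([ 1.09649842e+00,  2.07342982e-01,  1.54275065e+00,  1.58076893e-06,
        1.39346928e+00, -1.50479986e-01]), 'joint_velocities': array([-0.00190147, -0.00313247, -0.0033467 , -0.00078905,  0.00120137,
       -0.00158259]), 'tau': array([-8.82473614e-05, -3.71863747e+01, -2.82294863e+01,  7.00387498e-02,
        3.12286976e-02, -5.89559045e-05]), 'position': array([182.63814351, 544.49376488, 204.4309081 ]), 'tcp_rot': array([ 0.57437856,  0.41223879, -0.41347951, -0.57374485]), 'ft_force': array([0.75885468, 0.09597507, 0.05303957]), 'wrist_torque': array([ 0.02905042,  0.02154507, -0.00524829]), 'grip_width': 93.95076703283574}
```

View pics/top0.png

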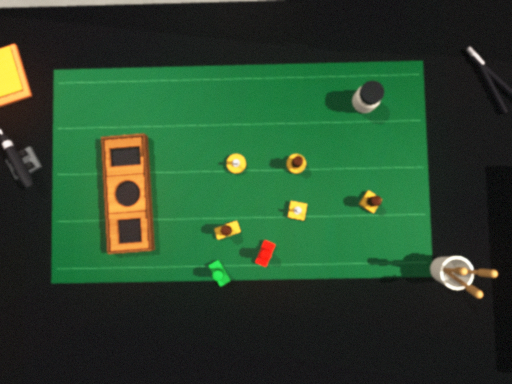

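View pics/side0.png

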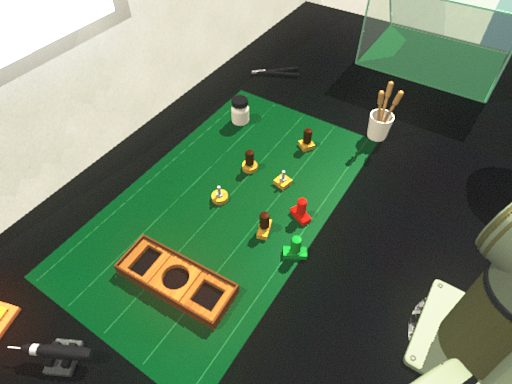

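```bash
cat > h.py <<'E'
from plant import bot, optics, order, spotter
import cv2, numpy as np
from scipy.spatial.transform import Rotation as R
from scipy.optimize import minimize
def proj(n,P,c=None):
    c=c or optics.camera_params(n)
    return cv2.projectPoints(np.float64(P).reshape(-1,3),c['rvec'],c['tvec'],c['mtx'],None)[0].reshape(-1,2)
def back(n,uv,z,c=None):
    c=c or optics.camera_params(n)
    Rm=cv2.Rodrigues(c['rvec'])[0]; C=-Rm.T@c['tvec'].ravel()
    d=Rm.T@np.linalg.inv(c['mtx'])@np.array([uv[0],uv[1],1.])
    return C+d*(z-C[2])/d[2]
def outline(kind):
    if kind=='square': return np.array([[-17,-17],[17,-17],[17,17],[-17,17]],float)
    if kind=='oblong': return np.array([[-12,-25],[12,-25],[12,25],[-12,25]],float)
    a=np.linspace(0,2*np.pi,40,endpoint=False); return 20*np.c_[np.cos(a),np.sin(a)]
a=np.linspace(0,2*np.pi,24,endpoint=False); H=11*np.c_[np.cos(a),np.sin(a)]
def sil(n,kind,x,y,yaw,c,S=4):
    m=np.zeros((384*S,512*S),np.uint8)
    r=np.array([[np.cos(yaw),-np.sin(yaw)],[np.sin(yaw),np.cos(yaw)]])
    for O,z0,z1 in ((outline(kind),0,14),(H,14,58)):
        q=O@r.T+[x,y]
        P=np.r_[np.c_[q,np.full(len(q),z0)],np.c_[q,np.full(len(q),z1)]]
        uv=(proj(n,P,c)+.5)*S-.5
        cv2.fillPoly(m,[cv2.convexHull(np.round(uv).astype(np.int32))],1)
    return m
E
python3 - <<'E'
from h import *
for n in ['top','side']:
    im=optics.read_camera(n)
    for t in ['stamp_square','stamp_round','stamp_oblong','unfinished_square','unfinished_round','insert_square','insert_round','insert_oblong','caddy','jar']:
        for d in spotter.trace(n,t)[:3]:
            m=d['region']; v,u=np.nonzero(m); p=back(n,(u.mean(),v.mean()),20)
            print(n,t,round(d['score'],2),np.round(d['extent']),m.sum(),p.round())
            if d['score']>.3: np.save(f'm_{n}_{t}.npy',m)
E
```

```text
top stamp_square 0.51 [358. 188. 384. 214.] 309 [ 503. -311.   20.]
top stamp_round 0.76 [286. 154. 304. 171.] 321 [ 586. -159.   20.]
top stamp_round 0.71 [222. 154. 247. 172.] 306 [589. -34.  20.]
top stamp_oblong 0.83 [258. 240. 275. 269.] 284 [401. -91.  20.]
top stamp_oblong 0.8 [209. 261. 230. 290.] 303 [361.   5.  20.]
top stamp_oblong 0.7 [212. 219. 243. 236.] 304 [450. -12.  20.]
top unfinished_square 0.65 [352.  80. 385. 114.] 773 [ 724. -314.   20.]
top unfinished_square 0.54 [285. 200. 307. 217.] 254 [ 488. -159.   20.]
top unfinished_round 0.57 [223. 154. 246. 172.] 273 [589. -34.  20.]
top insert_square 0.94 [108. 214. 149. 248.] 1342 [452. 192.  20.]
top insert_round 0.94 [108. 173. 147. 214.] 1416 [530. 196.  20.]
top insert_oblong 0.63 [107. 139. 144. 177.] 1397 [608. 201.  20.]
top caddy 0.9 [100. 133. 154. 255.] 1366 [530. 189.  20.]
top jar 0.55 [355.  80. 388. 116.] 706 [ 724. -314.   20.]
side stamp_square 0.56 [299. 131. 318. 155.] 249 [ 504. -314.   20.]
side stamp_round 0.75 [243. 151. 260. 176.] 255 [ 586. -160.   20.]
side stamp_oblong 0.93 [282. 236. 306. 256.] 394 [360.   5.  20.]
side stamp_oblong 0.79 [254. 210. 269. 243.] 339 [448. -10.  20.]
side stamp_oblong 0.58 [180. 270. 234. 323.] 1493 [453. 189.  20.]
side unfinished_square 0.75 [272. 171. 292. 193.] 224 [ 483. -151.   20.]
side unfinished_round 0.62 [210. 190. 228. 206.] 217 [581. -25.  20.]
side unfinished_round 0.16 [273. 171. 291. 192.] 230 [ 483. -150.   20.]
side insert_square 0.59 [177. 271. 234. 321.] 1491 [452. 189.  20.]
side insert_square 0.57 [256. 211. 272. 241.] 298 [449. -11.  20.]
side insert_round 0.69 [150. 254. 201. 301.] 1382 [530. 193.  20.]
side insert_oblong 0.73 [120. 241. 173. 282.] 1290 [608. 199.  20.]
side insert_oblong 0.34 [257. 211. 271. 241.] 278 [449. -11.  20.]
side caddy 0.75 [115. 234. 238. 330.] 1597 [510. 205.  20.]
side jar 0.98 [231.  94. 250. 127.] 468 [ 732. -326.   20.]
```

```bash
cat > fit.py <<'E'
from h import *
ims={n:optics.read_camera(n) for n in ['top','side']}
cs={n:optics.camera_params(n) for n in ims}
G={'square':('stamp_square',504,-312),'round':('stamp_round',586,-159),'oblong':('stamp_oblong',449,-11)}
for k,(t,x0,y0) in G.items():
    ms={}
    for n in ims:
        best=None
        for d in spotter.trace(n,t):
            v,u=np.nonzero(d['region']); p=back(n,(u.mean(),v.mean()),20,cs[n])
            if np.hypot(p[0]-x0,p[1]-y0)<20: best=d['region']; break
        if best is not None: ms[n]=cv2.resize(best.astype(np.float32),None,fx=4,fy=4,interpolation=cv2.INTER_LINEAR)>.5
    def cost(q,ns):
        s=0
        for n in ns:
            m=sil(n,k,*q,cs[n]).astype(bool); s+=1-(m&ms[n]).sum()/(m|ms[n]).sum()
        return s
    for ns in (['top'],['side'],list(ms)):
        ns=[n for n in ns if n in ms]
        if not ns: continue
        r=min((minimize(cost,[x0,y0,w],args=(ns,),method='Nelder-Mead',options=dict(initial_simplex=np.array([[x0,y0,w],[x0+8,y0,w],[x0,y0+8,w],[x0,y0,w+.35]]),maxiter=70)) for w in ([0] if k=='round' else [0,.4,.8,1.2] if k=='square' else [0,.6,1.2,1.8,2.4])),key=lambda r:r.fun)
        print(k,ns,r.x.round(2),round(r.fun,3))
# recesses
for n in ims:
    g=ims[n].max(2)
    for t in ['insert_square','insert_round','insert_oblong']:
        for d in spotter.trace(n,t)[:1]:
            m=d['region'].astype(np.uint8); l,tp,rr,b=[int(v) for v in d['extent']]
            dark=np.zeros_like(m); dark[tp:b,l:rr]=(g[tp:b,l:rr]<90)
            v,u=np.nonzero(m); q=cv2.convexHull(np.c_[u,v].astype(np.int32))
            mk=np.zeros_like(m); cv2.fillPoly(mk,[q],1)
            P=np.array([back(n,p[0],23,cs[n])[:2] for p in q],np.float32)
            print(n,t,cv2.minAreaRect(P))
E
python3 fit.py
```

```text
square ['top'] [ 502.5  -313.21    0.96] 0.092
square ['side'] [ 503.49 -312.61   -0.83] 0.174
square ['top', 'side'] [ 503.18 -313.34   -0.61] 0.277
round ['top'] [ 5.8747e+02 -1.5983e+02  1.6000e-01] 0.069
round ['side'] [ 5.8547e+02 -1.5945e+02  4.7000e-01] 0.143
round ['top', 'side'] [ 5.8692e+02 -1.6010e+02  3.3000e-01] 0.228
oblong ['side'] [ 4.4974e+02 -1.2710e+01  3.5000e-01] 0.103
oblong ['side'] [ 4.4974e+02 -1.2710e+01  3.5000e-01] 0.103
top insert_square ((452.39031982421875, 191.0235595703125), (77.979248046875, 83.65462493896484), 4.804480075836182)
top insert_round ((529.7305908203125, 195.5177001953125), (76.83644104003906, 79.80126190185547), 3.3581645488739014)
top insert_oblong ((607.37744140625, 199.96243286132812), (78.5564193725586, 83.63821411132812), 3.1781046390533447)
side insert_square ((452.3103332519531, 189.0363311767578), (76.17976379394531, 79.51856994628906), 3.2244036197662354)
side insert_round ((529.6430053710938, 193.2374267578125), (79.43415069580078, 80.46105194091797), 4.899039268493652)
side insert_oblong ((606.5174560546875, 198.21890258789062), (76.90945434570312, 78.45626068115234), 3.3846240043640137)
```

```bash
python3 - <<'E'
import cv2,numpy as np
i=cv2.imread('pics/top0.png')[125:295,90:400]
cv2.imwrite('pics/topc.png',cv2.resize(i,None,fx=2.5,fy=2.5,interpolation=cv2.INTER_CUBIC))
E
```

```text
(no output)
```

View pics/topc.png

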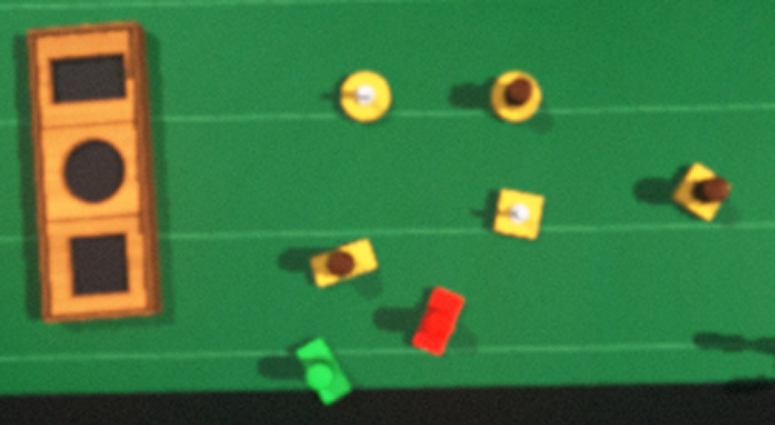

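```bash
cat >> h.py <<'E'
def where():
    s=bot.read_state(); Rm=R.from_quat(s['tcp_rot']).as_matrix()
    return s,Rm
def to(x,y,z,yaw=None):
    """print tool-frame shift (cm) and turn to reach"""
    s,Rm=where()
    d=Rm.T@(np.array([x,y,z])-s['position'])/10
    tx=np.arctan2(Rm[1,0],Rm[0,0])
    print('t',round(s['t'],2),'pos',s['position'].round(1),'jaw yaw',tx.round(3),'tilt',np.arccos(-Rm[2,1]).round(4),'grip',round(s['grip_width'],1),'q',s['qpos'].round(2),'F',s['ft_force'].round(1))
    print('shift cm',d.round(2))
    # levelling + yaw rotation
    ty=tx if yaw is None else yaw
    X=np.array([np.cos(ty),np.sin(ty),0]);Y=np.array([0,0,-1.]);T=np.c_[X,Y,np.cross(X,Y)]
    print('turn',R.from_matrix(Rm.T@T).as_rotvec().round(3))
E
python3 - <<'E'
from h import *
to(587,-160,150)
s,Rm=where();print(Rm.round(3))
E
python3 fit.py | head -9
```

```text
t 1.9 pos [183.  545.1 205.5] jaw yaw 1.247 tilt 0.0001 grip 93.8 q [ 1.1   0.21  1.54  0.    1.39 -0.15] F [ 0.7 -0.4  0.1]
shift cm [-54.     5.54 -60.74]
turn [-0.  0.  0.]
[[ 0.318 -0.    -0.948]
 [ 0.948  0.     0.318]
 [ 0.    -1.     0.   ]]
square ['top'] [ 502.97 -313.47    0.92] 0.127
square ['side'] [ 503.17 -313.07    0.84] 0.105
square ['top', 'side'] [ 503.18 -313.33    0.96] 0.234
oblong ['top'] [ 4.4938e+02 -1.1850e+01  3.2000e-01] 0.119
oblong ['side'] [ 4.4881e+02 -1.1950e+01  3.0000e-01] 0.069
oblong ['top', 'side'] [448.98 -12.38   3.45] 0.205
top insert_square ((451.58154296875, 191.4353485107422), (77.08648681640625, 82.55226135253906), 3.647576093673706)
top insert_round ((529.9298706054688, 195.54495239257812), (76.87638092041016, 79.80119323730469), 3.28255033493042)
top insert_oblong ((607.9229736328125, 200.14730834960938), (80.71221160888672, 79.99577331542969), 3.192596673965454)
```

>>> arm_command(increments="120 -4.3 0.5 -4.2 0 0 0;120 -4.3 0.5 -4.2 0 0 0;120 -4.3 0.5 -4.2 0 0 0;120 -4.3 0.5 -4.2 0 0 0;120 -4.3 0.5 -4.2 0 0 0;120 -4.3 0.5 -4.2 0 0 0;120 -4.3 0.5 -4.2 0 0 0;120 -4.3 0.5 -4.2 0 0 0", newtons=20)

```text
t: 3.6
position: [399.9, 105.1, 166.5]
tcp_rot: [0.573, 0.42, -0.412, -0.571]
ft_force: [1.4, 0.5, -0.0]
grip_width: 49.7
```

```bash
python3 -c "
from h import *
to(449,-12,150,1.247)"
```

```text
t 3.6 pos [399.9 105.1 166.5] jaw yaw 1.257 tilt 0.0114 grip 49.7 q [ 0.04 -0.12  1.97  0.    1.29 -1.22] F [ 1.4  0.5 -0. ]
shift cm [-9.64  1.64 -8.27]
turn [0.008 0.01  0.008]
```

>>> arm_command(increments="120 -4.8 0.8 -4.1 0.008 0.01 0.008;120 -4.8 0.8 -4.1 0 0 0;120 0 0 0 0 0 0")

```text
t: 3.98
position: [448.5, -13.5, 152.0]
tcp_rot: [0.577, 0.412, -0.41, -0.575]
ft_force: [0.2, -0.6, 0.4]
grip_width: 50.0
```

```bash
python3 -c "
from h import *
to(449,-12,26,1.247)
c=optics.camera_params('wrist'); im=optics.read_camera('wrist'); 
for p in ([449,-12,58],[449,-12,14]):
    u=proj('wrist',p,c)[0]; print(u)
cv2.imwrite('pics/w1.png',im[:,:,::-1])"
```

```text
t 3.98 pos [448.5 -13.5 152. ] jaw yaw 1.24 tilt 0.0041 grip 50.0 q [-0.22 -0.02  1.9   0.    1.25 -1.46] F [ 0.2 -0.6  0.4]
shift cm [ 0.15 12.6   0.05]
turn [ 0.004 -0.007  0.001]
[255.95967692 192.44623077]
[255.69674072 181.34277368]
```

View pics/w1.png

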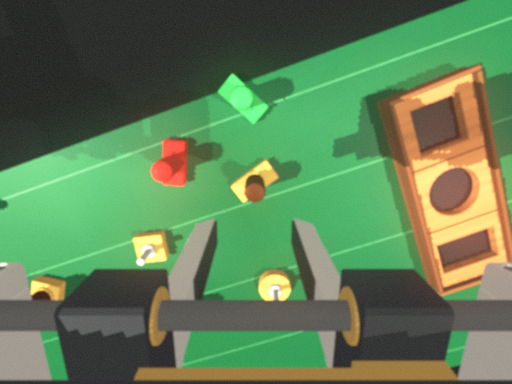

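The wrist picture shows the brown-handled brass oblong at (255,185). The red look-alike is at (172,165) and the green one at (243,98). The projected handle top (256,192) falls on the brown handle, so I'll descend.

>>> arm_command(increments="120 0.15 4 0.05 0.004 -0.007 0;120 0 4 0 0 0 0;120 0 3.5 0 0 0 0;120 0 0.8 0 0 0 0")

```text
t: 4.53
position: [449.0, -4.4, 28.9]
tcp_rot: [0.573, 0.417, -0.413, -0.572]
ft_force: [-1.2, 0.8, 0.7]
grip_width: 49.7
```

```bash
python3 -c "
from h import *
to(449,-12,26,1.247)"
```

```text
t 4.53 pos [449.   -4.4  28.9] jaw yaw 1.255 tilt 0.006 grip 49.7 q [-0.21  0.18  1.99  0.    0.97 -1.46] F [-1.2  0.8  0.7]
shift cm [-0.73  0.29 -0.23]
turn [0.004 0.008 0.004]
```

>>> arm_command(increments="120 -0.73 0.25 -0.23 0.004 0.008 0.004;120 0 0 0 0 0 0")

```text
t: 4.78
position: [449.9, -11.1, 27.9]
tcp_rot: [0.574, 0.414, -0.413, -0.573]
ft_force: [0.4, 0.0, -0.9]
grip_width: 49.8
```

```bash
python3 -c "
from h import *
to(449,-12,26,1.247)"
```

```text
t 4.78 pos [449.9 -11.1  27.9] jaw yaw 1.25 tilt 0.002 grip 49.8 q [-0.22  0.18  1.99  0.    0.97 -1.47] F [ 0.4  0.  -0.9]
shift cm [-0.11  0.19  0.06]
turn [0.002 0.003 0.   ]
```

>>> arm_command(increments="255 -0.1 0.15 0 0 0 0;255 0 0 0 0 0 0;255 0 0 0 0 0 0;255 0 0 0 0 0 0;255 0 0 0 0 0 0", newtons=25)

```text
t: 5.4
position: [452.1, -12.8, 29.1]
tcp_rot: [0.576, 0.415, -0.412, -0.572]
ft_force: [0.2, 0.8, -0.7]
grip_width: 21.4
```

>>> arm_command(increments="255 0 -3 0 0 0 0;255 0 -4 0 0 0 0;255 0 -4 0 0 0 0")

```text
t: 5.78
position: [446.1, -11.6, 136.7]
tcp_rot: [-0.572, -0.412, 0.415, 0.575]
ft_force: [-0.2, 0.8, -1.6]
grip_width: 21.5
```

```bash
python3 -c "
from h import *
to(607,199,130,1.25-.25)"
```

```text
t 5.78 pos [446.1 -11.6 136.7] jaw yaw 1.249 tilt 0.0057 grip 21.5 q [-0.22  0.01  1.91  0.    1.23 -1.47] F [-0.2  0.8 -1.6]
shift cm [25.06  0.61 -8.6 ]
turn [-0.006  0.249 -0.001]
```

>>> arm_command(increments="255 4.2 0.1 -1.4 0 0 0;255 4.2 0.1 -1.4 0 0 0;255 4.2 0.1 -1.4 0 0 0;255 4.2 0.1 -1.4 0 0 0;255 4.2 0.1 -1.4 0 0 0;255 3 0.1 -1.4 0 0.12 0;255 0 0 0 0 0.12 0;255 0 0 0 0 0 0")

```text
t: 6.78
position: [606.9, 195.1, 129.9]
tcp_rot: [-0.62, -0.338, 0.341, 0.621]
ft_force: [-0.0, 0.2, -1.9]
grip_width: 21.6
```

```bash
python3 -c "
from h import *
to(607,199,130,1.0)
for n in ['wrist','side']:
    im=optics.read_camera(n); cv2.imwrite(f'pics/{n}2.png',im[:,:,::-1])"
```

```text
t 6.78 pos [606.9 195.1 129.9] jaw yaw 1.001 tilt 0.0044 grip 21.6 q [ 0.18  0.41  1.45 -0.    1.29 -0.83] F [-0.   0.2 -1.9]
shift cm [ 0.33 -0.01  0.2 ]
turn [-0.003  0.001 -0.003]
```

View pics/wrist2.png

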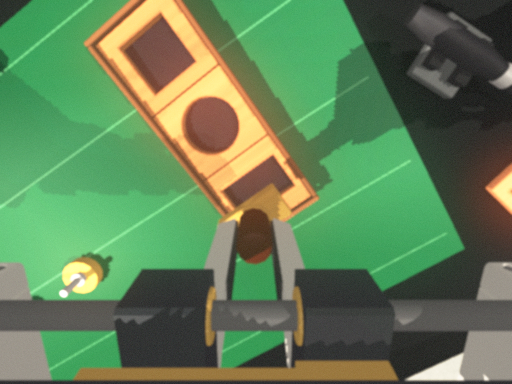

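View pics/side2.png

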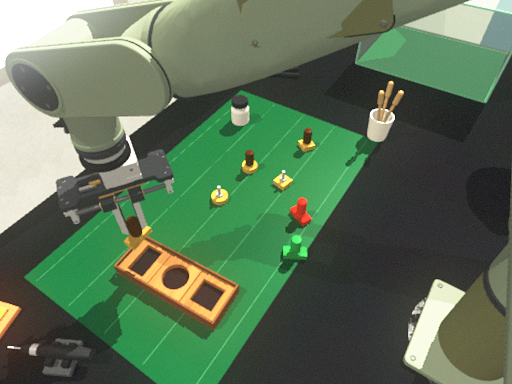

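>>> arm_command(increments="255 0.33 3 -0.1 0 0 0;255 0 2.5 0 0 0 0;255 0 0 0 0 0 0")

```text
t: 7.25
position: [609.1, 195.6, 74.9]
tcp_rot: [-0.62, -0.339, 0.341, 0.62]
ft_force: [1.1, -0.0, -2.6]
grip_width: 20.8
```

```bash
python3 -c "
from h import *
to(609,198,41,1.0)"
```

```text
t 7.25 pos [609.1 195.6  74.9] jaw yaw 1.003 tilt 0.003 grip 20.8 q [ 0.18  0.47  1.48 -0.    1.2  -0.83] F [ 1.1 -0.  -2.6]
shift cm [0.21 3.39 0.14]
turn [-0.002  0.003 -0.002]
```

>>> arm_command(increments="255 0.2 1 0.1 0 0 0;255 0 0.8 0 0 0 0;255 0 0.5 0 0 0 0;255 0 0.4 0 0 0 0;255 0 0 0 0 0 0")

```text
t: 7.88
position: [611.4, 197.8, 49.7]
tcp_rot: [0.62, 0.341, -0.339, -0.619]
ft_force: [0.3, 0.3, -1.7]
grip_width: 21.7
```

```bash
python3 -c "
from h import *
to(609,198,41,1.0)
for n in ['wrist','side']:
    im=optics.read_camera(n); cv2.imwrite(f'pics/{n}3.png',im[:,:,::-1])
    "
```

```text
t 7.88 pos [611.4 197.8  49.7] jaw yaw 1.004 tilt 0.0023 grip 21.7 q [ 0.18  0.5   1.49 -0.    1.15 -0.83] F [ 0.3  0.3 -1.7]
shift cm [-0.12  0.87  0.22]
turn [0.002 0.004 0.001]
```

View pics/wrist3.png

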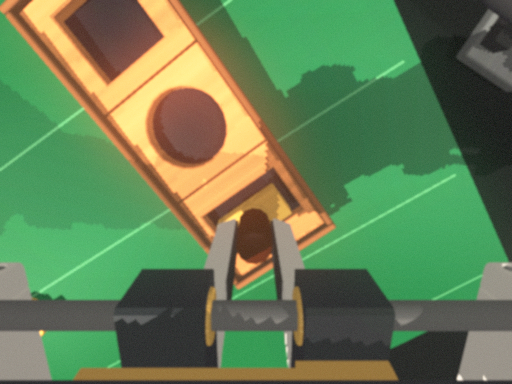

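>>> arm_command(increments="255 -0.1 0.5 0.2 0 0 0;255 0 0.3 0 0 0 0;255 0 0 0 0 0 0")

```text
t: 8.35
position: [609.7, 198.2, 42.0]
tcp_rot: [0.62, 0.341, -0.339, -0.619]
ft_force: [0.5, 0.5, -2.8]
grip_width: 21.8
```

```bash
python3 -c "
from h import *
to(609,198,41,1.0)"
```

```text
t 8.35 pos [609.7 198.2  42. ] jaw yaw 1.004 tilt 0.0039 grip 21.8 q [ 0.18  0.51  1.5  -0.    1.13 -0.82] F [ 0.5  0.5 -2.8]
shift cm [-0.06  0.1   0.05]
turn [0.003 0.004 0.002]
```

Continue gently until contact, then release.

>>> arm_command(increments="255 0 0.15 0 0 0 0;255 0 0.1 0 0 0 0;255 0 0 0 0 0 0")

```text
t: 8.72
position: [610.1, 198.3, 40.2]
tcp_rot: [0.621, 0.342, -0.339, -0.619]
ft_force: [-0.2, -0.2, -2.2]
grip_width: 21.9
```

```bash
python3 -c "
from h import *
to(609,198,41,1.0)"
```

```text
t 8.72 pos [610.1 198.3  40.2] jaw yaw 1.004 tilt 0.0046 grip 21.9 q [ 0.18  0.51  1.5  -0.    1.13 -0.82] F [-0.2 -0.2 -2.2]
shift cm [-0.09 -0.08  0.07]
turn [0.004 0.004 0.003]
```

>>> arm_command(increments="255 0 0.15 0 0 0 0;255 0 0.1 0 0 0 0;255 0 0 0 0 0 0")

```text
t: 9.1
position: [610.4, 198.5, 40.2]
tcp_rot: [0.621, 0.342, -0.339, -0.619]
ft_force: [-0.4, 0.0, -1.5]
grip_width: 21.5
```

>>> arm_command(increments="255 0 0.3 0 0 0 0;255 0 0 0 0 0 0")

```text
t: 9.35
position: [611.3, 198.7, 40.5]
tcp_rot: [0.621, 0.342, -0.338, -0.619]
ft_force: [-0.3, 0.4, -1.6]
grip_width: 21.6
```

>>> arm_command(increments="140 0 0 0 0 0 0;140 0 0 0 0 0 0;140 0 0 0 0 0 0;140 0 -3 0 0 0 0;140 0 -5 0 0 0 0;140 0 -2.5 0 0 0 0;140 0 0 0 0 0 0")

```text
t: 10.22
position: [610.2, 198.4, 144.9]
tcp_rot: [0.62, 0.342, -0.339, -0.619]
ft_force: [-0.3, 0.0, 0.1]
grip_width: 42.3
```

```bash
python3 -c "
from h import *
to(587,-160,150,1.25)
for n in ['wrist','side']:
    im=optics.read_camera(n); cv2.imwrite(f'pics/{n}4.png',im[:,:,::-1])
    "
```

```text
t 10.22 pos [610.2 198.4 144.9] jaw yaw 1.004 tilt 0.0039 grip 42.3 q [ 0.18  0.39  1.43 -0.    1.31 -0.82] F [-0.3  0.   0.1]
shift cm [-31.48  -0.52 -17.28]
turn [ 0.004 -0.246  0.002]
```

View pics/wrist4.png

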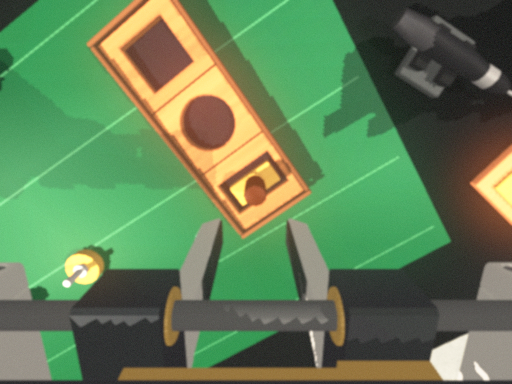

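View pics/side4.png

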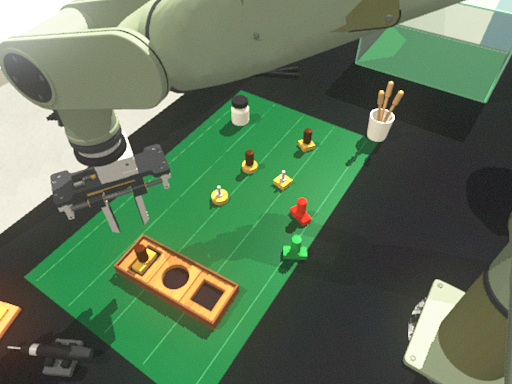

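The oblong is seated in its recess, at (255,183) in the wrist picture. Next is the round stamp.

>>> arm_command(increments="120 -5 0 -2.7 0 0 0;120 -5 0 -2.7 0 0 0;120 -5 0 -2.7 0 0 0;120 -5 0 -2.7 0 0 0;120 -5 0 -2.7 0 0 0;120 -5 0 -2.7 0 0 0;120 -1.5 0 -1 0 0 0;120 0 0 0 0 0 0")

```text
t: 11.32
position: [574.3, -166.7, 123.4]
tcp_rot: [-0.613, -0.334, 0.349, 0.626]
ft_force: [0.2, 0.7, -0.4]
grip_width: 49.8
```

```bash
python3 -c "
from h import *
to(587,-160,100,1.0)
c=optics.camera_params('wrist'); im=optics.read_camera('wrist'); print(proj('wrist',[[587,-160,58],[587,-160,14]],c))
cv2.imwrite('pics/w5.png',im[:,:,::-1])"
```

```text
t 11.32 pos [ 574.3 -166.7  123.4] jaw yaw 1.007 tilt 0.0282 grip 49.8 q [-0.42  0.35  1.54 -0.01  1.28 -1.43] F [ 0.2  0.7 -0.4]
shift cm [ 1.27  2.31 -0.78]
turn [-0.027  0.007 -0.009]
[[269.18494811 211.39065989]
 [267.44560268 197.93080286]]
```

View pics/w5.png

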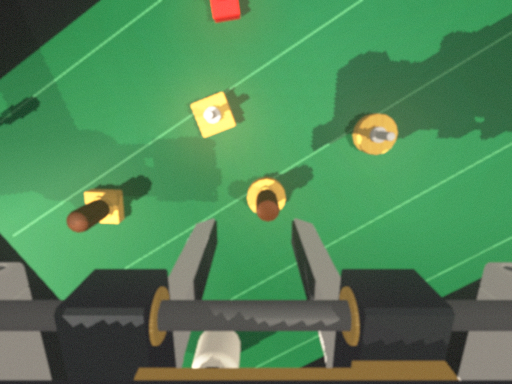

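The round finished stamp, with its brown handle, is at (267,205) and matches the projection (269,211).

>>> arm_command(increments="120 1.3 1.5 -0.8 -0.027 0.007 -0.009;120 0 2.8 0 0 0 0;120 0 0 0 0 0 0")

```text
t: 11.75
position: [587.8, -151.9, 78.0]
tcp_rot: [-0.618, -0.341, 0.341, 0.62]
ft_force: [-1.2, -0.4, -0.6]
grip_width: 49.9
```

```bash
python3 -c "
from h import *
to(587,-160,27,1.0)"
```

```text
t 11.75 pos [ 587.8 -151.9   78. ] jaw yaw 1.008 tilt 0.003 grip 49.9 q [-0.4   0.4   1.57  0.    1.17 -1.41] F [-1.2 -0.4 -0.6]
shift cm [-0.74  5.09 -0.38]
turn [-0.003  0.008  0.002]
```

>>> arm_command(increments="120 -0.74 1.5 -0.38 0 0 0;120 0 0 0 0 0 0")

```text
t: 12.0
position: [588.1, -158.7, 63.3]
tcp_rot: [-0.618, -0.343, 0.342, 0.619]
ft_force: [0.4, -1.0, -0.8]
grip_width: 49.5
```

```bash
python3 -c "
from h import *
to(587,-160,27,1.0)"
```

```text
t 12.0 pos [ 588.1 -158.7   63.3] jaw yaw 1.011 tilt 0.0023 grip 49.5 q [-0.41  0.42  1.57  0.    1.15 -1.42] F [ 0.4 -1.  -0.8]
shift cm [-0.17  3.63  0.02]
turn [-0.001  0.011  0.002]
```

>>> arm_command(increments="120 -0.15 1.8 0 0 0 0;120 0 1.7 0 0 0 0;120 0 0 0 0 0 0")

```text
t: 12.38
position: [587.9, -160.4, 26.9]
tcp_rot: [-0.619, -0.343, 0.341, 0.619]
ft_force: [-0.9, -0.2, -0.2]
grip_width: 49.9
```

```bash
python3 -c "
from h import *
to(587,-160,27,1.0)"
```

```text
t 12.38 pos [ 587.9 -160.4   26.9] jaw yaw 1.01 tilt 0.0025 grip 49.9 q [-0.41  0.47  1.59  0.    1.08 -1.42] F [-0.9 -0.2 -0.2]
shift cm [-0.01 -0.01  0.1 ]
turn [0.001 0.01  0.002]
```

>>> arm_command(increments="255 0 0 0 0 0 0;255 0 0 0 0 0 0;255 0 0 0 0 0 0;255 0 0 0 0 0 0;255 0 0 0 0 0 0")

```text
t: 13.0
position: [588.6, -160.9, 27.7]
tcp_rot: [0.619, 0.343, -0.341, -0.619]
ft_force: [1.3, 0.1, -1.3]
grip_width: 21.1
```

>>> arm_command(increments="255 0 -3 0 0 0 0;255 0 -4 0 0 0 0;255 0 -4 0 0 0 0")

```text
t: 13.38
position: [584.2, -159.3, 134.9]
tcp_rot: [-0.616, -0.341, 0.344, 0.622]
ft_force: [1.3, -0.6, -0.5]
grip_width: 21.5
```

```bash
python3 -c "
from h import *
to(530,195,135,1.0)"
```

```text
t 13.38 pos [ 584.2 -159.3  134.9] jaw yaw 1.01 tilt 0.0098 grip 21.5 q [-0.41  0.34  1.53  0.    1.29 -1.42] F [ 1.3 -0.6 -0.5]
shift cm [27.12  0.25 23.43]
turn [-0.01   0.01   0.001]
```

>>> arm_command(increments="255 3.9 0 3.4 0 0 0;255 3.9 0 3.4 0 0 0;255 3.9 0 3.4 0 0 0;255 3.9 0 3.4 0 0 0;255 3.9 0 3.4 0 0 0;255 3.9 0 3.4 0 0 0;255 3 0 2.5 0 0 0;255 0 0 0 0 0 0")

```text
t: 14.38
position: [533.6, 194.3, 142.2]
tcp_rot: [0.62, 0.344, -0.339, -0.619]
ft_force: [0.7, -0.9, -1.5]
grip_width: 21.8
```

```bash
python3 -c "
from h import *
to(530,195,90,1.0)
im=optics.read_camera('wrist');cv2.imwrite('pics/w6.png',im[:,:,::-1])"
```

```text
t 14.38 pos [533.6 194.3 142.2] jaw yaw 1.007 tilt 0.0067 grip 21.8 q [ 0.2   0.25  1.63  0.    1.26 -0.81] F [ 0.7 -0.9 -1.5]
shift cm [-0.16  5.22  0.36]
turn [0.004 0.007 0.006]
```

View pics/w6.png

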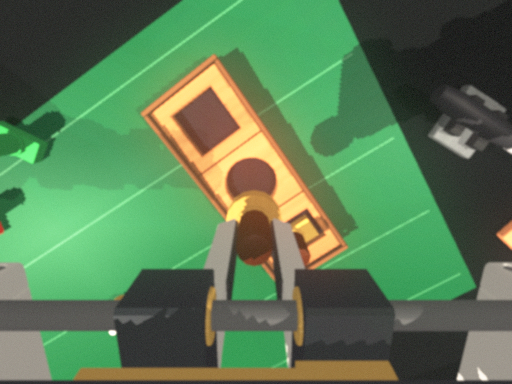

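>>> arm_command(increments="255 -0.15 3 0.35 0 0 0;255 0 3 0 0 0 0;255 0 1 0 0 0 0;255 0 0 0 0 0 0")

```text
t: 14.92
position: [532.8, 189.6, 71.8]
tcp_rot: [0.622, 0.342, -0.337, -0.619]
ft_force: [0.0, -0.2, -1.6]
grip_width: 21.1
```

```bash
python3 -c "
from h import *
to(530,195,39,1.0)"
```

```text
t 14.93 pos [532.8 189.6  71.8] jaw yaw 1.002 tilt 0.0091 grip 21.1 q [ 0.19  0.33  1.69 -0.    1.12 -0.81] F [ 0.  -0.2 -1.6]
shift cm [0.29 3.28 0.55]
turn [0.007 0.002 0.005]
```

>>> arm_command(increments="255 0.3 0.5 0.5 0.007 0 0.005;255 0 1 0 0 0 0;255 0 0.7 0 0 0 0;255 0 0 0 0 0 0")

```text
t: 15.42
position: [532.6, 195.0, 51.2]
tcp_rot: [0.621, 0.341, -0.338, -0.62]
ft_force: [-0.0, -0.4, -1.2]
grip_width: 21.3
```

```bash
python3 -c "
from h import *
to(530,195,39,1.0)"
```

```text
t 15.43 pos [532.6 195.   51.2] jaw yaw 1.001 tilt 0.0049 grip 21.3 q [ 0.2   0.36  1.69 -0.    1.08 -0.8 ] F [-0.  -0.4 -1.2]
shift cm [-0.14  1.22  0.22]
turn [0.004 0.001 0.003]
```

>>> arm_command(increments="255 -0.15 0.5 0.2 0 0 0;255 0 0.4 0 0 0 0;255 0 0.2 0 0 0 0;255 0 0 0 0 0 0")

```text
t: 15.92
position: [530.1, 194.9, 39.7]
tcp_rot: [0.621, 0.341, -0.337, -0.62]
ft_force: [0.2, -0.2, -2.7]
grip_width: 21.7
```

```bash
python3 -c "
from h import *
to(530,195,39,1.0)
im=optics.read_camera('wrist');cv2.imwrite('pics/w7.png',im[:,:,::-1])"
```

```text
t 15.93 pos [530.1 194.9  39.7] jaw yaw 1.001 tilt 0.0054 grip 21.7 q [ 0.2   0.37  1.71 -0.    1.06 -0.8 ] F [ 0.2 -0.2 -2.7]
shift cm [-0.    0.07  0.02]
turn [0.004 0.001 0.004]
```

View pics/w7.png

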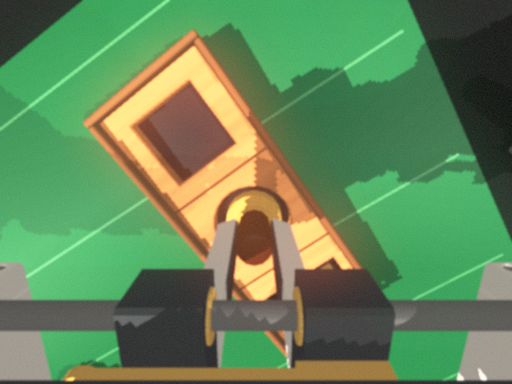

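The round base sits inside the recess, centred at about (254,212). A small final lowering, then release.

>>> arm_command(increments="255 0 0.15 0 0 0 0;255 0 0.1 0 0 0 0;140 0 0 0 0 0 0;140 0 0 0 0 0 0;140 0 0 0 0 0 0;140 0 -3 0 0 0 0;140 0 -5 0 0 0 0;140 0 -2.5 0 0 0 0")

```text
t: 16.98
position: [528.1, 194.4, 143.0]
tcp_rot: [0.62, 0.339, -0.339, -0.62]
ft_force: [1.1, 0.5, 0.4]
grip_width: 42.0
```

```bash
python3 -c "
from h import *
to(503,-313,150,1.0)
for n in ['wrist','side']:
    im=optics.read_camera(n); cv2.imwrite(f'pics/{n}8.png',im[:,:,::-1])"
```

```text
t 16.98 pos [528.1 194.4 143. ] jaw yaw 1.001 tilt 0.0004 grip 42.0 q [ 0.2   0.24  1.64 -0.    1.27 -0.8 ] F [1.1 0.5 0.4]
shift cm [-44.08  -0.7  -25.26]
turn [0.    0.001 0.   ]
```

View pics/wrist8.png

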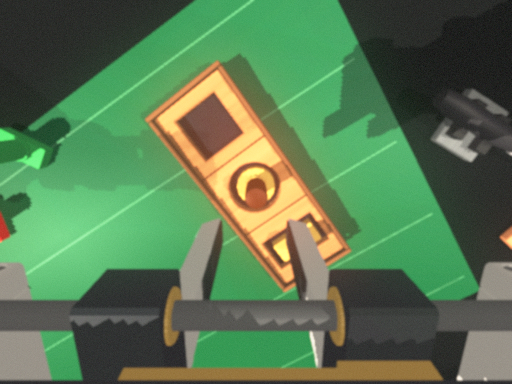

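>>> arm_command(increments="120 -5.1 0 -2.9 0 0 0;120 -5.1 0 -2.9 0 0 0;120 -5.1 0 -2.9 0 0 0;120 -5.1 0 -2.9 0 0 0;120 -5.1 0 -2.9 0 0 0;120 -5.1 0 -2.9 0 0 0;120 -5.1 0 -2.9 0 0 0;120 -5.1 0 -2.9 0 0 0")

```text
t: 18.08
position: [500.2, -281.2, 130.1]
tcp_rot: [-0.615, -0.341, 0.343, 0.622]
ft_force: [0.9, -0.0, 0.1]
grip_width: 49.8
```

```bash
python3 -c "
from h import *
to(503,-313,140,1.0)"
```

```text
t 18.07 pos [ 500.2 -281.2  130.1] jaw yaw 1.01 tilt 0.0104 grip 49.8 q [-0.66  0.28  1.61  0.    1.26 -1.67] F [ 0.9 -0.   0.1]
shift cm [-2.54 -1.02 -1.92]
turn [-0.01   0.01   0.002]
```

>>> arm_command(increments="120 -2.5 0 -1.9 -0.01 0.01 0;120 0 0 0 0 0 0")

```text
t: 18.32
position: [500.4, -316.7, 125.8]
tcp_rot: [-0.62, -0.337, 0.337, 0.623]
ft_force: [-0.6, -0.0, 0.4]
grip_width: 49.9
```

```bash
python3 -c "
from h import *
to(503,-313,27,1.0)
c=optics.camera_params('wrist'); im=optics.read_camera('wrist'); print(proj('wrist',[[503,-313.3,58],[503,-313.3,14]],c))
cv2.imwrite('pics/w9.png',im[:,:,::-1])"
```

```text
t 18.32 pos [ 500.4 -316.7  125.8] jaw yaw 0.994 tilt 0.0049 grip 49.9 q [-0.71  0.32  1.57  0.    1.25 -1.71] F [-0.6 -0.   0.4]
shift cm [ 0.43  9.88 -0.05]
turn [-0.004 -0.006  0.002]
[[259.11027703 201.55504472]
 [258.31467186 188.58839429]]
```

View pics/w9.png

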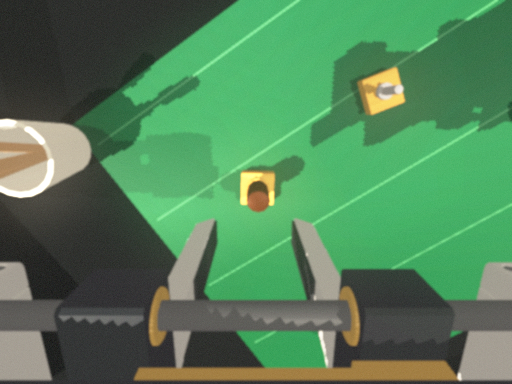

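The square finished stamp's handle is at (258,198), which matches the projection (259,201). Its base edges line up with the jaws, so its yaw is about 1.0.

>>> arm_command(increments="120 0.4 2.5 0 0 0 0;120 0 3 0 0 0 0;120 0 0 0 0 0 0")

```text
t: 18.75
position: [501.5, -305.6, 67.2]
tcp_rot: [-0.617, -0.338, 0.339, 0.625]
ft_force: [0.2, -0.4, 0.2]
grip_width: 50.0
```

```bash
python3 -c "
from h import *
to(503,-313.3,27,1.0)"
```

```text
t 18.75 pos [ 501.5 -305.6   67.2] jaw yaw 0.999 tilt 0.0118 grip 50.0 q [-0.7   0.38  1.62  0.    1.15 -1.7 ] F [ 0.2 -0.4  0.2]
shift cm [-0.59  4.01 -0.59]
turn [-0.011 -0.001  0.005]
```

>>> arm_command(increments="120 -0.6 0 -0.6 -0.01 0 0.005;120 0 0 0 0 0 0;120 0 2 0 0 0 0;120 0 0 0 0 0 0")

```text
t: 19.25
position: [505.5, -313.9, 49.0]
tcp_rot: [0.622, 0.34, -0.339, -0.619]
ft_force: [-0.1, 1.0, -0.0]
grip_width: 49.5
```

```bash
python3 -c "
from h import *
to(503,-313.3,27,1.0)"
```

```text
t 19.25 pos [ 505.5 -313.9   49. ] jaw yaw 1.001 tilt 0.0044 grip 49.5 q [-0.7   0.41  1.62 -0.    1.1  -1.7 ] F [-0.1  1.  -0. ]
shift cm [-0.08  2.2   0.25]
turn [ 0.004  0.001 -0.001]
```

>>> arm_command(increments="120 -0.1 1.2 0.25 0 0 0;120 0 1 0 0 0 0;120 0 0 0 0 0 0")

```text
t: 19.62
position: [502.5, -313.4, 25.2]
tcp_rot: [0.622, 0.34, -0.339, -0.619]
ft_force: [-0.2, 0.1, -0.4]
grip_width: 49.8
```

```bash
python3 -c "
from h import *
to(503,-313.3,27,1.0)"
```

```text
t 19.62 pos [ 502.5 -313.4   25.2] jaw yaw 1.001 tilt 0.004 grip 49.8 q [-0.7   0.44  1.64 -0.    1.05 -1.7 ] F [-0.2  0.1 -0.4]
shift cm [ 0.04 -0.18 -0.04]
turn [ 0.004  0.001 -0.001]
```

>>> arm_command(increments="255 0 0 0 0 0 0;255 0 0 0 0 0 0;255 0 0 0 0 0 0;255 0 0 0 0 0 0;255 0 0 0 0 0 0")

```text
t: 20.25
position: [503.0, -313.8, 25.7]
tcp_rot: [0.622, 0.34, -0.339, -0.619]
ft_force: [0.1, -1.0, -0.3]
grip_width: 21.6
```

>>> arm_command(increments="255 0 -3 0 0 0 0;255 0 -4 0 0 0 0;255 0 -4 0 0 0 0;255 0 0 0 0 -0.16 0;255 0 0 0 0 -0.16 0;255 0 0 0 0 -0.16 0;255 0 0 0 0 -0.16 0;255 0 0 0 0 0 0")

```text
t: 21.25
position: [500.2, -311.4, 136.5]
tcp_rot: [-0.477, -0.522, 0.522, 0.478]
ft_force: [-0.2, 1.0, -2.8]
grip_width: 21.7
```

```bash
python3 -c "
from h import *
to(452,190.5,135,1.65)"
```

```text
t 21.25 pos [ 500.2 -311.4  136.5] jaw yaw 1.66 tilt 0.0013 grip 21.7 q [-0.7   0.3   1.57 -0.    1.27 -2.36] F [-0.2  1.  -2.8]
shift cm [50.42  0.19  0.32]
turn [-0.001  0.01   0.001]
```

>>> arm_command(increments="255 5.8 0 0 0 0 0;255 5.8 0 0 0 0 0;255 5.8 0 0 0 0 0;255 5.8 0 0 0 0 0;255 5.8 0 0 0 0 0;255 5.8 0 0 0 0 0;255 5.8 0 0 0 0 0;255 5.8 0 0 0 0 0")

```text
t: 22.25
position: [464.6, 160.4, 136.6]
tcp_rot: [0.487, 0.514, -0.513, -0.485]
ft_force: [0.7, -0.3, -1.0]
grip_width: 21.4
```

```bash
python3 -c "
from h import *
to(452,190.5,125,1.65)"
```

```text
t 22.25 pos [464.6 160.4 136.6] jaw yaw 1.625 tilt 0.0033 grip 21.4 q [ 0.16  0.1   1.82 -0.    1.22 -1.47] F [ 0.7 -0.3 -1. ]
shift cm [3.07 1.16 1.09]
turn [ 0.003 -0.025  0.   ]
```

>>> arm_command(increments="255 3 1 1.1 0 -0.025 0;255 0 0 0 0 0 0;255 0 0 0 0 0 0")

```text
t: 22.62
position: [450.9, 194.0, 126.7]
tcp_rot: [0.481, 0.521, -0.518, -0.479]
ft_force: [0.1, -0.3, -2.4]
grip_width: 21.4
```

```bash
python3 -c "
from h import *
to(452,190.5,80,1.65)
im=optics.read_camera('wrist');cv2.imwrite('pics/w10.png',im[:,:,::-1])"
```

```text
t 22.62 pos [450.9 194.  126.7] jaw yaw 1.651 tilt 0.0044 grip 21.4 q [ 0.23  0.11  1.83 -0.    1.2  -1.42] F [ 0.1 -0.3 -2.4]
shift cm [-0.36  4.67 -0.06]
turn [0.004 0.001 0.   ]
```

View pics/w10.png

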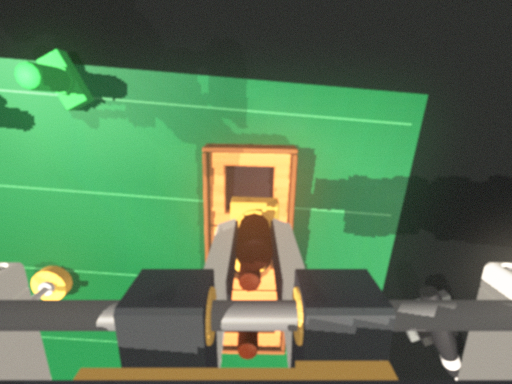

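>>> arm_command(increments="255 -0.35 2.5 0 0 0 0;255 0 2.5 0 0 0 0;255 0 0 0 0 0 0")

```text
t: 23.05
position: [454.5, 186.7, 77.3]
tcp_rot: [0.484, 0.519, -0.515, -0.48]
ft_force: [0.3, -0.0, -1.3]
grip_width: 21.4
```

```bash
python3 -c "
from h import *
to(452,190.5,37,1.65)"
```

```text
t 23.05 pos [454.5 186.7  77.3] jaw yaw 1.642 tilt 0.0078 grip 21.4 q [ 0.21  0.18  1.87 -0.    1.09 -1.43] F [ 0.3 -0.  -1.3]
shift cm [0.4  4.03 0.25]
turn [ 0.008 -0.008 -0.   ]
```

>>> arm_command(increments="255 0.4 1 0.25 0.008 0 0;255 0 1 0 0 0 0;255 0 0.5 0 0 0 0;255 0 0 0 0 0 0")

```text
t: 23.55
position: [454.5, 190.0, 53.3]
tcp_rot: [0.484, 0.518, -0.516, -0.482]
ft_force: [0.5, 0.2, -1.8]
grip_width: 21.5
```

```bash
python3 -c "
from h import *
to(452,190.5,37,1.65)"
```

```text
t 23.55 pos [454.5 190.   53.3] jaw yaw 1.639 tilt 0.004 grip 21.5 q [ 0.22  0.22  1.88 -0.    1.04 -1.42] F [ 0.5  0.2 -1.8]
shift cm [0.07 1.63 0.25]
turn [ 0.004 -0.011  0.001]
```

>>> arm_command(increments="255 0.05 0.5 0.25 0 0 0;255 0 0.5 0 0 0 0;255 0 0.3 0 0 0 0;255 0 0 0 0 0 0")

```text
t: 24.05
position: [452.1, 190.7, 39.9]
tcp_rot: [0.484, 0.518, -0.515, -0.482]
ft_force: [0.3, -0.1, -2.0]
grip_width: 21.6
```

```bash
python3 -c "
from h import *
to(452,190.5,37,1.65)
im=optics.read_camera('wrist');cv2.imwrite('pics/w11.png',im[:,:,::-1])"
```

```text
t 24.05 pos [452.1 190.7  39.9] jaw yaw 1.639 tilt 0.005 grip 21.6 q [ 0.22  0.24  1.89 -0.    1.01 -1.42] F [ 0.3 -0.1 -2. ]
shift cm [-0.02  0.29  0.02]
turn [ 0.005 -0.011  0.001]
```

View pics/w11.png

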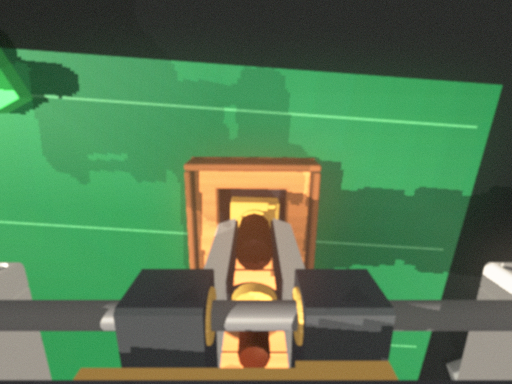

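The square base is within its recess at (254,208) and lined up with it. Final lowering, then release.

>>> arm_command(increments="255 0 0.25 0 0 0 0;255 0 0.15 0 0 0 0;255 0 0 0 0 0 0")

```text
t: 24.48
position: [452.9, 190.8, 36.7]
tcp_rot: [0.484, 0.519, -0.515, -0.481]
ft_force: [-0.4, -0.0, -1.0]
grip_width: 21.7
```

>>> arm_command(increments="150 0 0 0 0 0 0;150 0 0 0 0 0 0;150 0 0 0 0 0 0;150 0 -3 0 0 0 0;150 0 -5 0 0 0 0;150 0 -5 0 0 0 0;150 0 -5 0 0 0 0;150 0 0 0 0 0 0")

```text
t: 25.48
position: [452.2, 190.6, 222.5]
tcp_rot: [0.484, 0.519, -0.515, -0.481]
ft_force: [1.2, 1.0, -0.6]
grip_width: 38.7
```

>>> arm_command(increments="150 -6 0 0 0 0 0;150 -6 0 0 0 0 0;150 -6 0 0 0 0 0;150 -6 0 0 0 0 0;150 -6 0 0 0 0 0;150 0 0 0 0 0 0")

```text
t: 26.22
position: [471.3, -115.2, 216.1]
tcp_rot: [0.481, 0.52, -0.516, -0.482]
ft_force: [-0.4, 0.3, 0.2]
grip_width: 38.8
```

```bash
python3 - <<'E'
from h import *
to(452,190.5,200)
ims=[optics.read_camera(n) for n in ['top','side']]
a=ims[0][110:290,90:400]; b=ims[1][80:340,90:400]
a=cv2.resize(a,(600,348),interpolation=2)
cv2.imwrite('pics/fa.png',a[:,:,::-1]); cv2.imwrite('pics/fb.png',cv2.resize(b,(700,587),interpolation=2)[:,:,::-1])
C={'square':(452,190.5),'round':(529.8,194.8),'oblong':(607.3,199.3)}
for k,t in C.items():
  for n in ['top','side']:
    for d in spotter.trace(n,'stamp_'+k):
        v,u=np.nonzero(d['region']); p=back(n,(u.mean(),v.mean()),31)
        print(k,n,round(d['score'],2),p.round(),d['region'].sum())
    c=optics.camera_params(n)
    print(' expect handle top',k,n,proj(n,[*t,69],c).round(1))
for t in ['unfinished_square','unfinished_round','jar']:
  for n in ['top','side']:
    for d in spotter.trace(n,t)[:2]:
        v,u=np.nonzero(d['region']); print(t,n,round(d['score'],2),back(n,(u.mean(),v.mean()),20).round())
E
```

```text
t 26.23 pos [ 471.3 -115.2  216.1] jaw yaw 1.644 tilt 0.0049 grip 38.8 q [-0.42  0.    1.74  0.    1.4  -2.07] F [-0.4  0.3  0.2]
shift cm [30.63  1.74 -0.31]
turn [ 0.003 -0.     0.004]
square top 0.84 [453. 191.  31.] 333
 expect handle top square top [[122.2 231.1]]
square side 0.59 [451. 192.  31.] 430
 expect handle top square side [[203.9 283.5]]
round top 0.84 [529. 195.  31.] 350
 expect handle top round top [[120.1 191.7]]
round side 0.61 [528. 197.  31.] 431
 expect handle top round side [[170.4 265. ]]
oblong top 0.68 [395. -87.  31.] 209
oblong top 0.65 [609. 200.  31.] 297
 expect handle top oblong top [[117.9 153.1]]
oblong side 0.94 [357.  11.  31.] 417
oblong side 0.83 [395. -81.  31.] 346
oblong side 0.58 [608. 201.  31.] 432
 expect handle top oblong side [[139.3 247.9]]
unfinished_square side 0.47 [ 482. -153.   20.]
unfinished_round top 0.65 [588. -34.  20.]
unfinished_round side 0.7 [583. -26.  20.]
jar top 0.84 [ 724. -314.   20.]
jar side 0.57 [ 733. -329.   20.]
jar side 0.4 [452. 191.  20.]
```

View pics/fa.png

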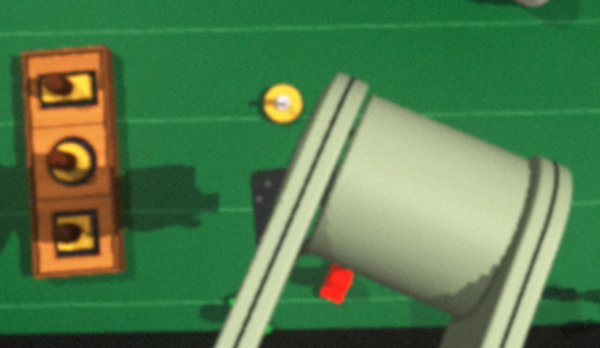

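View pics/fb.png

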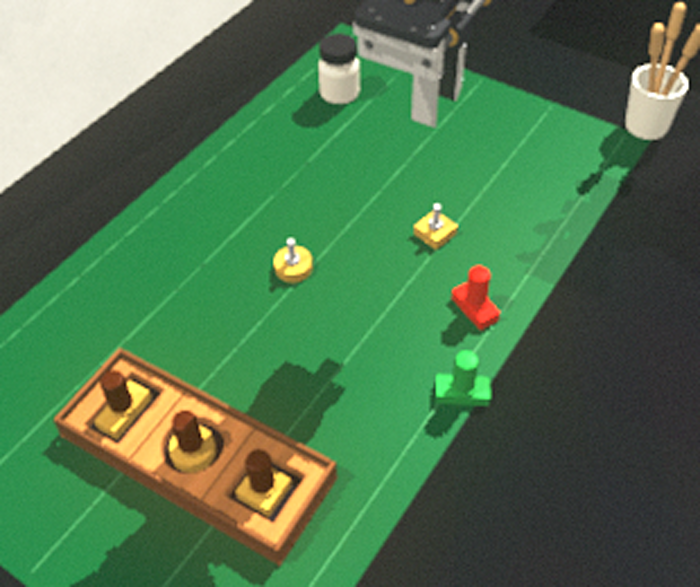

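All three stamps are upright in matching recesses, and the bystanders haven't moved. Handing in.

```bash
python3 -c "
from plant import order
print(order.close_job())"
```

```text
the job is handed in; nothing more can be done
None
```

I packed the oblong, round and square finished stamps into their matching recesses and handed the job in at about 27 s of the 83 s allowed; no verdict came back.

- **Stamps:** In the last top and side pictures all three stand upright in the right recess. Their measured centres are within about 3 mm of the insert centres. The seating height was not measured separately. I judged it from the tool height at release and from the pictures; the wrist force never showed clear contact, so each stamp may have dropped a millimetre or two.
- **Other objects:** The unfinished round stamp and the jar measured within about 5 mm of where they began. The unfinished square one was hidden from the top camera by the arm, but the side camera put it within about 2 mm. The red and green look-alikes were not touched.
- **Robot:** The gripper was open, at 216 mm height, clear of everything.
- **Disagreements:** In the final check the detector once labelled the square stamp as the jar. It also offered the red and green look-alikes as the oblong stamp, both at the start and at the end. I rejected all of these by position and colour. The top and side cameras differed by 1–2 mm on the stamps, and by up to about 17 mm on the jar, where both readings assume a fixed height.

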